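Play the double album and point it out

ROBOT

A 6-joint arm with a two-finger parallel gripper is mounted at the origin on the work surface. World frame = base frame: x ahead of the robot, y to its left, z up, the work surface at z = 0. Lengths are in m, angles in rad, forces in N, time in s.
With the tool pointing down it reaches from about 0.3 to 0.775 m from the base axis. Payload 14.6 kg.
Tool frame: the origin (TCP) lies midway between the tips of the shut fingers; the grasp point (between the pads) lies 19 mm behind it; z points along the fingers, y is the direction in which the jaws open and shut (so a half turn about z gives the same grasp; the last joint's range is limited). The gripper opens to 94 mm and grips with 3 to 60 N. Pads are 16 mm wide; open, the fingers measure 119 mm over their backs; the gripper's body (75 mm by 177 mm) begins 78 mm behind the grasp point.
Start: joints at [-1.169, 0.3, 1.521, -0, 1.321, -0.067], TCP at [0.248, -0.491, 0.184] pointing down, gripper open.
Joint ranges: [-3.03, 3.03], [-0.79, 2.21], [0.23, 2.52], [-1.04, 4.18], [0, 3.07], [-2.55, 2.55]. Speed limits (rad/s): [2.22, 2.22, 2.57, 3.14, 3.14, 3.14].

INTERFACE

Orientations are given as [roll, pitch, yaw] about the fixed x, y, z axes, in that order (R = Rz(yaw) Ry(pitch) Rx(roll)).
In Python, from station import readout, imaging, job gives the robot as it stands.
- The arm moves only by the tool arm_command, never from a script. Its argument "increments" is a list of rows, each an object with "gripper": the opening, from 0 (shut) to 1 (fully open); "slide": the shift along the world's x, y, z in m, a list of three; "yaw": the turn about the world's z in rad. A call has 1 to 8 rows; each row is the pose to reach, as a shift and turn from the pose commanded when the call began; what a row does not reach only later rows make up. A row lasts 1/8 s, in which the tool goes at most 62.5 mm and 10.7 degrees, less where a joint would pass 70% of its speed; a pose out of reach is approached as far as the arm can. A call with a gripper value outside its range is refused whole. The fingers move at their own pace and stop on an object; "grip_force" is the grip in N (left out, the last holds). Time passes only in rows, so rows that repeat a pose let the fingers close. It gives the time, the measured TCP pose, the force and the opening at its end, in the units of the state.
- readout.get_obs(): the state, without advancing time (a new reading comes with each control period).
- imaging.camera(name): name is "scene" or "top" or "wrist"; returns a dict with "color" (400x640x3 uint8, red, green, blue), "mtx" (3x3 intrinsics, pixels), "rvec" (rotation vector, rad) and "tvec" (3), from world to camera coordinates, as OpenCV has them. Camera axes: x right, y down, z forward; pixel columns grow to the right and rows downward; lengths in m; the calibration is good to about 2 mm. A picture is of the moment at which its call begins. There is no depth.
- job.hand_in(): hands the job in, once; it reports no verdict.
The state is a dict: "time_s": time; "qpos": joint angles; "joint_vel": joint speeds; "tau": joint torques, N m; "ee_pos": TCP position; "eef_rot": TCP orientation; "force": force on the tool from outside, world axes, zero at the start; "moment": the same for the moment, N m; "grip_width": finger opening in m.
Only numpy, scipy, OpenCV 4.12 (cv2) and the standard library are available. Lean on these libraries where they do the work, as an engineer would, in place of code of your own. Each camera call takes 0.05 s, during which the arm holds its last target. There are 200 camera calls.

TASK

A customer at the disc stall wants to hear the double album, whose disc is already in the CD player: with the fingertips, gently push the player's open lid fully shut, then press the large play key in the middle of its front row fully down and let it come up again. Then show which album is playing: point at the double album, the one thick case lying among the thin ones, with the fingertips two or three centimetres above the middle of its cover, and keep pointing there for at least two seconds, without ever touching it; finish while still pointing. Pick nothing up, press no other key and leave the other goods where they are.

Things in the scene. Friction and masses are not known exactly. Their poses are not given: they have to be found in the camera images.
- double: the double album: the one thick CD case, 125 mm (its x) x 142 mm (its y) x 24 mm high, lying flat and loose on the display of thin cases, about 0.2 kg; origin at the centre of its underside
- double_top (a point): the middle of the upward face (the cover) of the double album, 34.4 mm above the work surface
- player: grey portable CD radio, fixed, 250 mm wide (its y) x 210 mm deep (its x) x 100 mm high to its deck; origin at the centre of its underside, its front (loudspeakers, keys) towards its -x. A folded carrying handle runs round its back at 82 mm height
- lid (a joint): opening angle of the player's lid in rad: 0 is fully shut, 1.2 the widest; a D-shaped plate 144 mm wide, 142 mm long and 10 mm thick, hinged at the back along the player's y, free edge at the front. It stays at the angle it is left at; a push of about 1 to 2 N at the free edge moves it, and it needs no latch
- lid_edge (a point): middle of the lid's free edge, on its outer (upper) face; it moves with the lid. Shut, it lies 113 mm above the work surface and 54 mm ahead (-x) of the player's origin
- lid_hinge (a point): middle of the lid's hinge axis, 103 mm above the work surface; it is level with the lid's underside, and the lid's outer face lies 10 mm above that; 142 mm from here to the free edge
- play (a joint): travel of the play key in m: 0 is up, 0.005 fully down; it goes straight down against a spring (about 5 N when fully down) and comes up by itself
- play_top (a point): centre of the top of the play key when up, 108.5 mm above the work surface: a white round key of 24 mm diameter standing 8 mm proud of the player's front deck, in the middle of a row of three, 27 mm ahead of the shut lid's free edge
- key_a (a joint): travel (m, 0 up, 0.003 down) of the small white key, 14 mm across and 4 mm proud, 50 mm from the play key towards the player's +y; not to be pressed
- key_b (a joint): the same for the small key 50 mm from the play key towards the player's -y; not to be pressed
- single_a: a thin single CD case, 125 x 142 x 10.4 mm, lying loose on the display (which place it has varies); origin at the centre of its underside; leave it where it lies
- single_b: a thin single CD case, 125 x 142 x 10.4 mm, lying loose on the display (which place it has varies); origin at the centre of its underside; leave it where it lies
- single_c: a thin single CD case, 125 x 142 x 10.4 mm, lying loose on the display (which place it has varies); origin at the centre of its underside; leave it where it lies
- dvd: a film case, 190 x 135 x 14 mm, lying on the boards to the robot's right of the display; origin at the centre of its underside
- calculator: a pocket calculator, 120 x 75 x 11 mm, to the robot's left, on the near side of the player; origin at the centre of its underside
- dish: a steel coin dish, 80 mm across, 14 mm high, towards the far side between the display and the player; origin at the centre of its underside
- tape: a roll of parcel tape lying flat, 90 mm across, 24 mm high, on the boards to the robot's right of the display; origin at the centre of its underside
Not all that is in view belongs to the job. Leave any red look-alike of the double alone.

How it is judged:
On the way, in this order (a step that is already met when the one before it is completed fails the run):
1. the player's lid is fully shut (value of joint lid below 0.04 rad), for 0.1 s.
2. the play key is pressed down, with the lid shut (value of joint play above 0.0035 m and value of joint lid below 0.04 rad), for 0.05 s.
3. the fingertips point at the middle of the double album's cover from just above, for two seconds, the play key having come up (horizontal distance between the grasp point and double_top below 0.035 m and z of the grasp point in the frame of double_top below 0.075 m and value of joint play below 0.001 m), for 2 s.
At the end, for the whole second after the job is handed in: Lid shut (within 0.04 rad), play key up (within 1 mm), double album untouched where it was, and the robot still pointing: grasp point within 35 mm sideways of the middle of its cover and at most 75 mm above it (fingertips up to about 55 mm above) (all of step 3 and value of joint lid below 0.04 rad and distance of double from where it was at the start of the episode below 0.01 m and linear speed of double below 0.02 m/s).
It fails at once if the double album is touched, lifted or moved (contact force between any of the arm, the fingers and double above 0.2 N or distance of double from where it was at the start of the episode above 0.01 m).
It fails at once if other goods are lifted or moved by more than 20 mm (distance of any of single_a, single_b, single_c, dvd, calculator, dish, tape from where it was at the start of the episode above 0.02 m).
It fails at once if one of the small keys is pressed (value of joint any of key_a, key_b above 0.0015 m).
It fails at once if the lid is slammed (faster than 4 rad/s) (velocity of joint lid below -4 rad/s).
It fails at once if the player is struck or pressed with more than 50 N (contact force between any of the fingers, the arm and player above 50 N).
It also fails if it takes over 54 s, if anything falls off the work surface, if the arm or the gripper's body presses on something with over 40 N, if the wrist force passes 120 N, or if a joint passes its speed limit or range.

## Working session

There is one attempt and no reset: what is moved stays moved. The work goes in short steps, Python scripts to look and compute and a tool call to move; the robot and the scene stay as the last step left them, time stands still between calls to the robot, and variables do not carry over. Pictures are saved under pics/ and viewed, about 8 in all and at most 12, crops included, and the job is handed in when it is done.

Besides the shell and the picture viewer there is one more tool, called after "Request:" in YAML: its name, and indented under it one key for each argument. arm_command: Moves the arm, as the interface text tells. Its arguments: {"type":"object","properties":{"increments":{"type":"array","items":{"type":"object","properties":{"gripper":{"type":"number"},"slide":{"type":"array","items":{"type":"number"}},"yaw":{"type":"number"}}}},"grip_force":{"type":"number"}},"required":["increments"]}

```bash
mkdir -p pics; cat > h.py <<'E'
import numpy as np, cv2
from station import readout, imaging, job
def snap(n,f):
    c=imaging.camera(n); np.savez('pics/'+f+'.npz',**c); cv2.imwrite('pics/'+f+'.png',c['color'][:,:,::-1]); return c
def load(f): return dict(np.load('pics/'+f+'.npz'))
def ray(c,uv):
    R=cv2.Rodrigues(np.array(c['rvec'],float))[0]; t=np.array(c['tvec'],float).ravel()
    d=R.T@np.linalg.inv(c['mtx'])@np.array([uv[0],uv[1],1.]); return -R.T@t,d
def onz(c,uv,z):
    o,d=ray(c,uv); return o+d*(z-o[2])/d[2]
def tri(c1,u1,c2,u2):
    o1,d1=ray(c1,u1);o2,d2=ray(c2,u2)
    s=np.linalg.lstsq(np.c_[d1,-d2],o2-o1,rcond=None)[0]
    a,b=o1+s[0]*d1,o2+s[1]*d2; return (a+b)/2,np.linalg.norm(a-b)
def proj(c,P): return cv2.projectPoints(np.array(P,float).reshape(-1,3),np.array(c['rvec'],float),np.array(c['tvec'],float),c['mtx'],None)[0][:,0]
E
python3 - <<'E'
from h import *
for n in('top','scene'):
    c=snap(n,n+'0'); print(n,ray(c,(320,200)))
print(readout.get_obs())
E
```

```text
top (array([ 0.4105866 , -0.0340508 ,  1.32169045]), array([ 0.04325393, -0.00300233, -0.99905988]))
scene (array([ 0.92580154, -0.35913191,  1.00927028]), array([-0.43296739,  0.28559886, -0.85504337]))
{'time_s': 0.1, 'qpos': array([-1.16860353e+00,  3.00452992e-01,  1.52152246e+00,  6.25877181e-05,
        1.32070927e+00, -6.66000973e-02]), 'joint_vel': array([-2.01105712e-03, -2.56226407e-03,  3.47373622e-05, -8.54757693e-04,
        1.68310554e-03,  5.63855215e-04]), 'tau': array([ 7.90953873e-04, -5.32645476e+01, -3.53280044e+01,  7.09546963e-02,
        2.34974711e-02, -5.41561940e-05]), 'ee_pos': array([ 0.24840525, -0.49041337,  0.18312108]), 'eef_rot': array([-3.14050704e+00, -1.33167401e-04,  4.68777301e-01]), 'force': array([-0.73034383,  0.01025753,  0.66181497]), 'moment': array([-0.05446063,  0.00031127,  0.0351579 ]), 'grip_width': 0.09395147299132181}
```

View pics/top0.png

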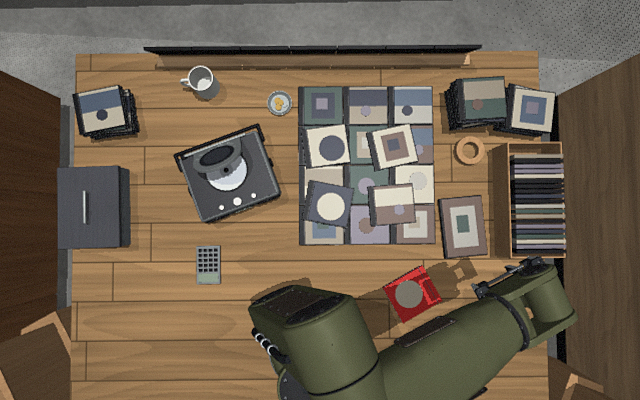

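View pics/scene0.png

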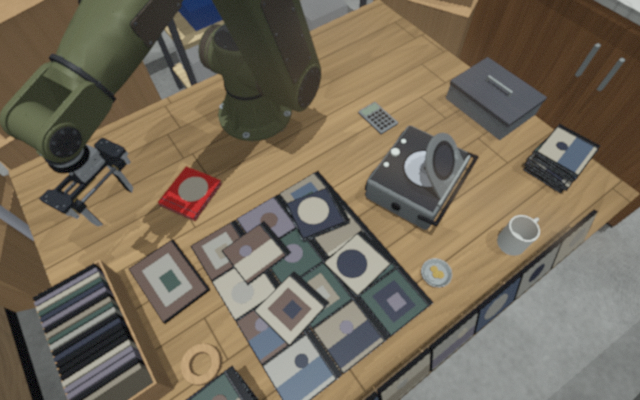

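Top view: the loose raised cases are at (327,146), (393,147), (326,203) and (392,205). One of them is the thick one, and the red one at (412,293) is the look-alike. The player is at (228,175), with white keys at about (222,208), (238,202) and (251,194). Next I enlarge the four cases to compare them.

```bash
python3 - <<'E'
from h import *
a=cv2.imread('pics/top0.png');b=cv2.imread('pics/scene0.png')
A=cv2.resize(a[110:235,290:450],(400,312),interpolation=cv2.INTER_CUBIC)
A2=cv2.resize(a[115:230,165:290],(400,288*1),interpolation=cv2.INTER_CUBIC)
B=cv2.resize(b[165:365,190:420],(400,348),interpolation=cv2.INTER_CUBIC)
B2=cv2.resize(b[120:240,350:490],(400,252),interpolation=cv2.INTER_CUBIC) if 0 else cv2.resize(b[115:240,355:490],(400,252))
cv2.imwrite('pics/m.png',np.hstack([np.vstack([A,A2]),np.vstack([B,B2])]))
E
```

```text
(no output)
```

View pics/m.png

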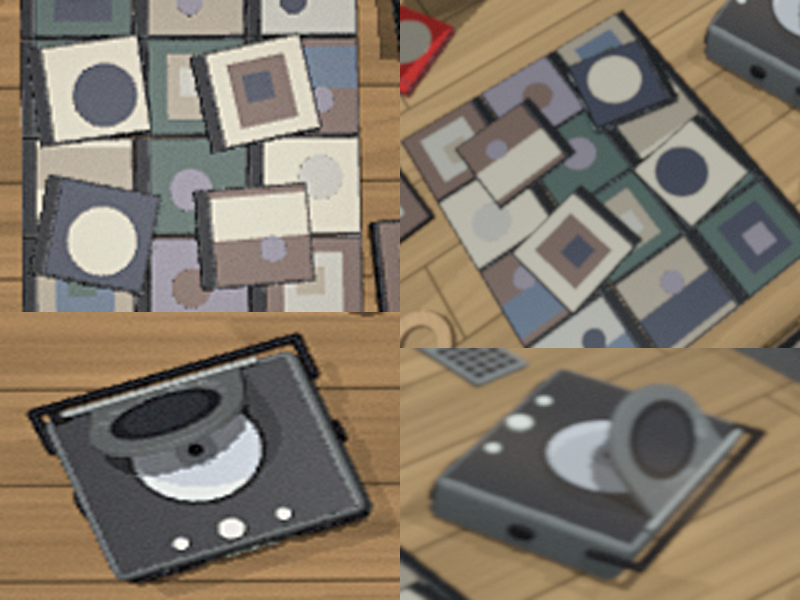

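```bash
python3 - <<'E'
from h import *
t=load('top0');s=load('scene0')
for n,u,v in [('squares',(393.2,144.4),(291.8,308.7)),('bluedisc',(332,148),(352.2,263.3)),('creamdisc',(330.8,206),(313.6,211)),('stripe corner',(412.8,184),(245.8,281))]:
    print(n,*tri(t,u,s,v))
def blobs(c,r):
    x0,y0,x1,y1=r; im=c['color'][y0:y1,x0:x1]; m=(im.min(2)>205).astype('uint8')
    n,l,st,ce=cv2.connectedComponentsWithStats(m); return [(st[i,4],ce[i]+[x0,y0]) for i in range(1,n) if st[i,4]>5]
kt=sorted([b for b in blobs(t,(210,188,262,215))],key=lambda b:b[1][0]);ks=sorted(blobs(s,(380,133,408,170)),key=lambda b:-b[1][0])
print(kt,ks)
for h,b in zip((.1045,.1085,.1045),kt): print('top onz',onz(t,b[1],h))
for h,b in zip((.1045,.1085,.1045),ks): print('scene onz',onz(s,b[1],h))
# squares cover: contour corners on z=.0344
hsv=cv2.cvtColor(t['color'],cv2.COLOR_RGB2HSV)
for n,z,pt in [('sq',.0344,[(372.8,132),(410.8,124.8),(418,160.8),(378.8,170)])]:
    P=np.array([onz(t,p,z) for p in pt]); print(P.round(3),P.mean(0),np.linalg.norm(P-np.roll(P,-1,0),axis=1))
a,b=[onz(t,k[1],.1045) for k in (kt[0],kt[-1])]
y=(a-b)[:2];print('sep',np.linalg.norm(y));y/=np.linalg.norm(y);x=np.array([y[1],-y[0]])
p=onz(t,kt[len(kt)//2][1],.1085)[:2]
print('play',p,'x',x,'y',y,'yaw',np.arctan2(x[1],x[0]))
hin=p+x*(.027+.142)
print('hinge',hin,'origin',p+x*.081)
for th in (.7,.8,.9,1.,1.1,1.2):
  f=lambda d:np.r_[hin-x*(.142*np.cos(th)-d*np.sin(th)),.103+.142*np.sin(th)+d*np.cos(th)]
  E=f(.01);print(th,E.round(3),proj(t,[f(0),E]).round(1).tolist(),proj(s,[f(0),E]).round(1).tolist())
E
```

```text
squares [ 0.64081741 -0.26940078  0.02230574] 0.0016534173587201494
bluedisc [ 0.63229814 -0.07525174  0.01953961] 0.004711361844832962
creamdisc [ 0.44853864 -0.0696993   0.03173384] 0.003883946287248335
stripe corner [ 0.51465871 -0.32654638  0.03108114] 0.002606481425940209
[(np.int32(12), array([221.25      , 207.33333333])), (np.int32(27), array([225.81481481, 188.37037037])), (np.int32(44), array([236.95454545, 201.06818182])), (np.int32(13), array([253.38461538, 195.38461538]))] [(np.int32(25), array([394.72, 151.08]))]
top onz [0.44410618 0.25177578 0.1045    ]
top onz [0.49938603 0.23760172 0.1085    ]
top onz [0.46210752 0.20580251 0.1045    ]
scene onz [0.46082006 0.20860143 0.1045    ]
[[ 0.678 -0.205  0.034]
 [ 0.7   -0.324  0.034]
 [ 0.586 -0.344  0.034]
 [ 0.558 -0.222  0.034]] [ 0.63048552 -0.27375363  0.0344    ] [0.1212608  0.11522816 0.12581398 0.12063455]
sep 0.10019781410474572
play [0.46193821 0.20501429] x [0.93956687 0.34236545] y [-0.34236545  0.93956687] yaw 0.3494333410570568
hinge [0.62072501 0.26287405] origin [0.53804313 0.23274589]
0.7 [0.525 0.228 0.202] [[223.1, 179.0], [221.7, 176.5]] [[419.2, 140.6], [422.0, 139.8]]
0.8 [0.535 0.231 0.212] [[221.0, 175.3], [219.5, 172.5]] [[423.3, 139.6], [426.4, 139.1]]
0.9 [0.545 0.235 0.22 ] [[218.8, 171.2], [217.3, 168.2]] [[427.8, 139.1], [431.2, 138.8]]
1.0 [0.557 0.239 0.228] [[216.6, 166.8], [215.0, 163.6]] [[432.7, 138.9], [436.2, 139.0]]
1.1 [0.569 0.244 0.234] [[214.4, 162.1], [212.8, 158.7]] [[437.8, 139.2], [441.5, 139.6]]
1.2 [0.581 0.248 0.239] [[212.1, 157.2], [210.6, 153.7]] [[443.1, 139.9], [446.9, 140.6]]
```

```bash
python3 - <<'E'
from h import *
b=cv2.imread('pics/scene0.png');a=cv2.imread('pics/top0.png')
cs=[cv2.resize(b[y:y+75,x:x+100],(400,300),interpolation=cv2.INTER_CUBIC) for x,y in [(245,270),(310,230),(270,180),(205,215)]]
cv2.imwrite('pics/m2.png',np.vstack([np.hstack(cs[:2]),np.hstack(cs[2:])]))
E
```

```text
(no output)
```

View pics/m2.png

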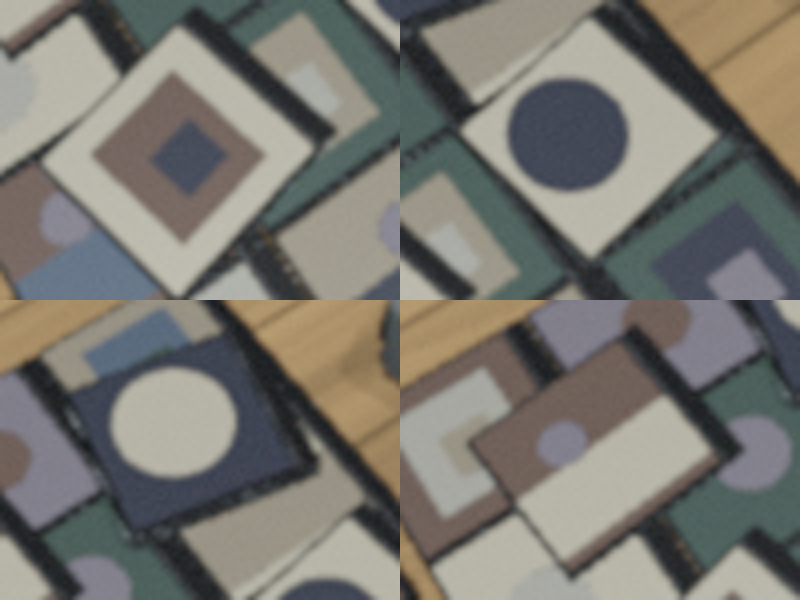

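```bash
python3 - <<'E'
from h import *
t=load('top0');s=load('scene0')
def cen(c,p,tol=26):
    im=cv2.bilateralFilter(c['color'],5,30,3); m=np.zeros((402,642),'uint8')
    cv2.floodFill(im.copy(),m,p,(255,0,0),(tol,)*3,(tol,)*3,cv2.FLOODFILL_FIXED_RANGE|cv2.FLOODFILL_MASK_ONLY|(255<<8)|4)
    M=cv2.moments(m[1:-1,1:-1],True); return (M['m10']/M['m00'],M['m01']/M['m00']),M['m00']
for n,u,v in [('squares',(393,144),(292,309)),('bluedisc',(332,148),(352,263)),('creamdisc',(331,206),(313,211)),('stripe disc',(399,209),(245,251))]:
    a,A=cen(t,u);b,B=cen(s,v);print(n,np.round(a,1),A,np.round(b,1),B,*tri(t,a,s,b))
E
```

```text
squares [393.  144.2] 131.0 [291.8 308.9] 203.0 [ 0.64131407 -0.2693299   0.0216803 ] 0.0007064604316745042
bluedisc [331.3 147.6] 488.0 [351.4 263.2] 625.0 [ 0.63217619 -0.07503117  0.01993545] 0.00013787631464040547
creamdisc [330.5 206.2] 573.0 [312.9 210.2] 610.0 [ 0.44732089 -0.06960047  0.03448525] 0.0013615059769778383
stripe disc [398.6 209. ] 89.0 [245.3 250.8] 115.0 [ 0.43678547 -0.28390967  0.02129758] 0.00048437639343757555
```

Triangulated heights settle it. Squares (393,144) is at 21.7 mm, blue disc (331,148) at 19.9 mm, stripes (399,209) at 21.3 mm, and the navy case with the cream disc (330,206) at 34.5 mm. The thick double is therefore the navy case, and the crop also shows its thicker dark sides. Now I start towards the lid, high up.

Request:
arm_command:
  increments:
    - {"slide":[0.0,0.02,0.055],"gripper":0,"yaw":-0.06}
    - {"slide":[0.01,0.05,0.11],"gripper":0,"yaw":-0.12}
    - {"slide":[0.03,0.1,0.15],"gripper":0,"yaw":-0.12}
    - {"slide":[0.06,0.15,0.15],"gripper":0,"yaw":-0.12}
    - {"slide":[0.09,0.2,0.15],"gripper":0,"yaw":-0.12}
    - {"slide":[0.12,0.25,0.15],"gripper":0,"yaw":-0.12}
    - {"slide":[0.15,0.3,0.15],"gripper":0,"yaw":-0.12}
    - {"slide":[0.18,0.35,0.15],"gripper":0,"yaw":-0.12}
  grip_force: 10

```text
time_s: 1.1
ee_pos: [0.429, -0.1388, 0.3336]
eef_rot: [-3.142, 0.0, 0.349]
force: [0.7, -0.6, 0.5]
grip_width: 0.0174
```

```bash
python3 - <<'E'
from h import *
t=load('top0')
P=np.array([onz(t,(290+u/2.5,110+v/2.496),.0344) for u,v in [(52,178),(158,198),(145,292),(37,273)]])
print(P.round(3),P.mean(0),np.linalg.norm(P-np.roll(P,-1,0),axis=1))
print(readout.get_obs()['ee_pos'])
E
```

```text
[[ 0.525 -0.01   0.034]
 [ 0.499 -0.141  0.034]
 [ 0.382 -0.124  0.034]
 [ 0.407  0.01   0.034]] [ 0.45301037 -0.0663524   0.0344    ] [0.13410874 0.11796948 0.13579385 0.11963904]
[ 0.42904871 -0.13881348  0.33357529]
```

Request:
arm_command:
  increments:
    - {"slide":[0.03,0.05,0.0],"gripper":0}
    - {"slide":[0.06,0.1,0],"gripper":0}
    - {"slide":[0.09,0.155,0],"gripper":0}
    - {"slide":[0.115,0.205,0],"gripper":0}
    - {"slide":[0.14,0.26,0],"gripper":0}
    - {"slide":[0.165,0.31,0],"gripper":0}
    - {"slide":[0.19,0.36,0],"gripper":0}
    - {"slide":[0.21,0.408,0],"gripper":0}

```text
invalid input
```

```bash
python3 - <<'E'
from h import *
c=snap('scene','s1');w=snap('wrist','w1');o=readout.get_obs();print(o['ee_pos'],o['grip_width'])
E=cv2.resize(c['color'][60:240,330:530,::-1],(444,400))
cv2.imwrite('pics/m3.png',np.vstack([np.hstack([E,np.zeros((400,0,3),'uint8')])]))
print(proj(c,[o['ee_pos']]))
cv2.imwrite('pics/m3.png',np.hstack([E,cv2.resize(w['color'][:,:,::-1],(356,222))[:0].reshape(0,356,3) if 0 else cv2.copyMakeBorder(cv2.resize(w['color'][:,:,::-1],(356,222)),0,178,0,0,0)]))
E
```

```text
[ 0.43006181 -0.13673796  0.33330493] 0.009204271184433463
[[276.94320286 151.15199175]]
```

View pics/m3.png

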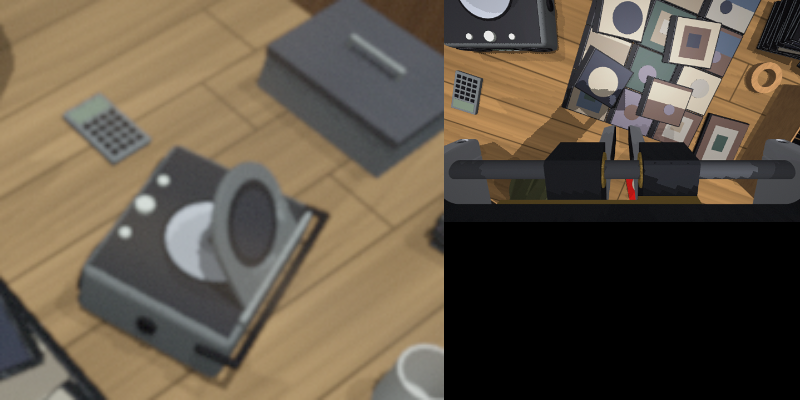

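The move was refused, probably because the rows lacked a yaw entry, so I repeat it with yaw. The picture shows the lid still wide open (apex at scene ≈(441,133)) and the double's navy cover in the wrist view.

Request:
arm_command:
  increments:
    - {"slide":[0.03,0.05,0.0],"gripper":0,"yaw":0}
    - {"slide":[0.06,0.1,0],"gripper":0,"yaw":0}
    - {"slide":[0.09,0.155,0],"gripper":0,"yaw":0}
    - {"slide":[0.115,0.205,0],"gripper":0,"yaw":0}
    - {"slide":[0.14,0.26,0],"gripper":0,"yaw":0}
    - {"slide":[0.165,0.31,0],"gripper":0,"yaw":0}
    - {"slide":[0.19,0.36,0],"gripper":0,"yaw":0}
    - {"slide":[0.21,0.408,0],"gripper":0,"yaw":0}
  grip_force: 10

```text
time_s: 2.2
ee_pos: [0.6393, 0.2683, 0.333]
eef_rot: [3.141, 0.001, 0.348]
force: [0.1, -0.6, 1.2]
grip_width: 0.0006
```

```bash
python3 - <<'E'
from h import *
c=snap('scene','s2');o=readout.get_obs();print(o['ee_pos'],o['grip_width'],proj(c,[o['ee_pos']]))
cv2.imwrite('pics/m4.png',cv2.resize(c['color'][40:240,330:530,::-1],(600,600)))
E
```

```text
[0.63965875 0.27334596 0.3301224 ] 0.0005789090193533082 [[484.1978691  125.42790572]]
```

View pics/m4.png

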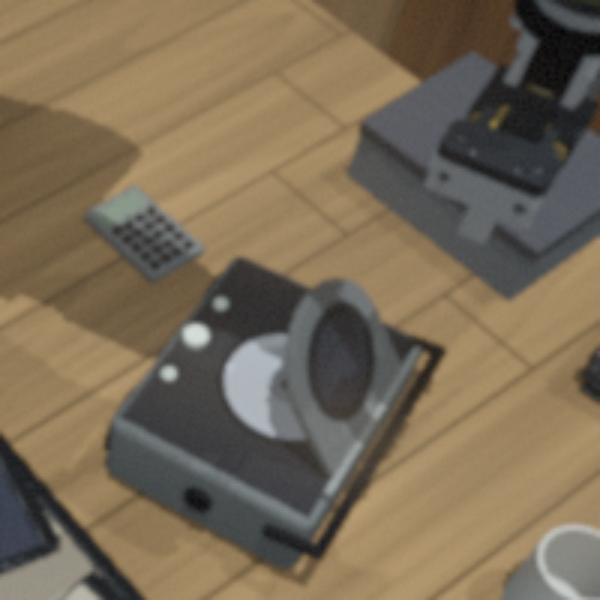

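Request:
arm_command:
  increments:
    - {"slide":[0,0,-0.04],"gripper":0,"yaw":0}
    - {"slide":[0,0,-0.08],"gripper":0,"yaw":0}
    - {"slide":[0,0,-0.11],"gripper":0,"yaw":0}
    - {"slide":[0,0,-0.112],"gripper":0,"yaw":0}
    - {"slide":[-0.014,-0.005,-0.112],"gripper":0,"yaw":0}
    - {"slide":[-0.028,-0.01,-0.112],"gripper":0,"yaw":0}
    - {"slide":[-0.036,-0.013,-0.113],"gripper":0,"yaw":0}
    - {"slide":[-0.043,-0.016,-0.115],"gripper":0,"yaw":0}
  grip_force: 10

```text
time_s: 3.25
ee_pos: [0.5955, 0.2511, 0.2195]
eef_rot: [-3.142, -0.001, 0.349]
force: [0.5, -0.8, 0.2]
grip_width: 0.0007
```

Request:
arm_command:
  increments:
    - {"slide":[-0.016,-0.006,-0.006],"gripper":0,"yaw":0}
    - {"slide":[-0.031,-0.011,-0.015],"gripper":0,"yaw":0}
    - {"slide":[-0.044,-0.016,-0.026],"gripper":0,"yaw":0}
    - {"slide":[-0.055,-0.02,-0.039],"gripper":0,"yaw":0}
    - {"slide":[-0.062,-0.023,-0.049],"gripper":0,"yaw":0}
    - {"slide":[-0.068,-0.025,-0.059],"gripper":0,"yaw":0}
    - {"slide":[-0.073,-0.027,-0.07],"gripper":0,"yaw":0}
    - {"slide":[-0.076,-0.028,-0.079],"gripper":0,"yaw":0}
  grip_force: 10

```text
time_s: 4.25
ee_pos: [0.5193, 0.2232, 0.1389]
eef_rot: [-3.142, 0.0, 0.349]
force: [0.5, -0.3, 1.2]
grip_width: 0.0008
```

```bash
python3 - <<'E'
from h import *
c=snap('scene','s3');o=readout.get_obs();print(o['ee_pos'],o['force'])
cv2.imwrite('pics/m5.png',cv2.resize(c['color'][60:240,330:510,::-1],(540,540)))
E
```

```text
[0.51866178 0.22304922 0.13781432] [-0.33339585  0.0044379   0.00923021]
```

View pics/m5.png

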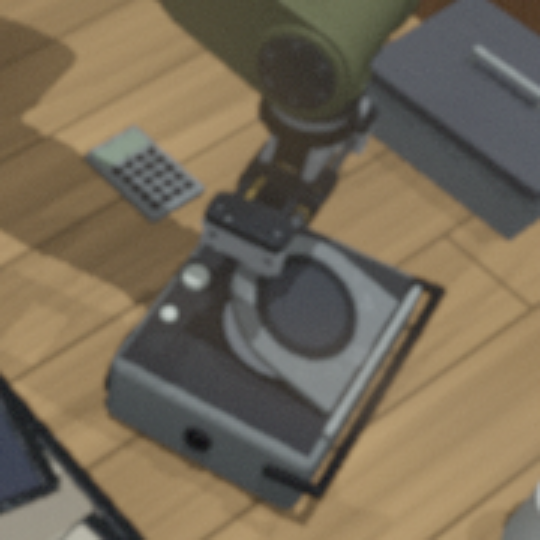

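The lid has followed the fingertips and is most of the way down (at crop (300,300)). I keep pushing, slowly.

Request:
arm_command:
  increments:
    - {"slide":[-0.002,-0.001,-0.008],"gripper":0,"yaw":0}
    - {"slide":[-0.004,-0.001,-0.015],"gripper":0,"yaw":0}
    - {"slide":[-0.005,-0.002,-0.02],"gripper":0,"yaw":0}
    - {"slide":[-0.005,-0.002,-0.024],"gripper":0,"yaw":0}
    - {"slide":[-0.005,-0.002,-0.026],"gripper":0,"yaw":0}
    - {"slide":[-0.005,-0.002,-0.027],"gripper":0,"yaw":0}
    - {"slide":[-0.005,-0.002,-0.027],"gripper":0,"yaw":0}
  grip_force: 10

```text
time_s: 5.18
ee_pos: [0.5145, 0.2214, 0.1127]
eef_rot: [-3.142, -0.0, 0.349]
force: [0.5, -0.3, 0.4]
grip_width: 0.0005
```

Push on until resistance rises.

Request:
arm_command:
  increments:
    - {"slide":[0,0,-0.001],"gripper":0,"yaw":0}
    - {"slide":[0,0,-0.001],"gripper":0,"yaw":0}

```text
time_s: 5.42
ee_pos: [0.5145, 0.2213, 0.1116]
eef_rot: [3.142, 0.0, 0.349]
force: [-0.7, -0.6, -0.4]
grip_width: 0.001
```

Request:
arm_command:
  increments:
    - {"slide":[0,0,-0.001],"gripper":0,"yaw":0}
    - {"slide":[0,0,-0.001],"gripper":0,"yaw":0}

```text
time_s: 5.68
ee_pos: [0.5145, 0.2213, 0.1106]
eef_rot: [-3.142, 0.0, 0.349]
force: [-0.0, 0.2, -0.2]
grip_width: 0.0007
```

Request:
arm_command:
  increments:
    - {"slide":[0,0,-0.001],"gripper":0,"yaw":0}
    - {"slide":[0,0,-0.001],"gripper":0,"yaw":0}

```text
time_s: 5.92
ee_pos: [0.5145, 0.2213, 0.1096]
eef_rot: [3.142, 0.0, 0.349]
force: [-0.9, 0.3, 0.5]
grip_width: 0.0006
```

Request:
arm_command:
  increments:
    - {"slide":[0,0,-0.001],"gripper":0,"yaw":0}
    - {"slide":[0,0,-0.002],"gripper":0,"yaw":0}
    - {"slide":[0,0,-0.002],"gripper":0,"yaw":0}

```text
time_s: 6.3
ee_pos: [0.5144, 0.2213, 0.1075]
eef_rot: [-3.142, 0.0, 0.349]
force: [-0.4, -0.5, 0.8]
grip_width: 0.0001
```

```bash
python3 - <<'E'
from h import *
c=snap('scene','s4');o=readout.get_obs();print(o['ee_pos'],o['force'],proj(c,[o['ee_pos']]))
cv2.imwrite('pics/m6.png',cv2.resize(c['color'][100:240,340:490,::-1],(750,700))[:600])
E
```

```text
[0.51448502 0.22134274 0.10759027] [-0.6955588  -0.11914036  0.23289507] [[411.04584361 160.53192965]]
```

View pics/m6.png

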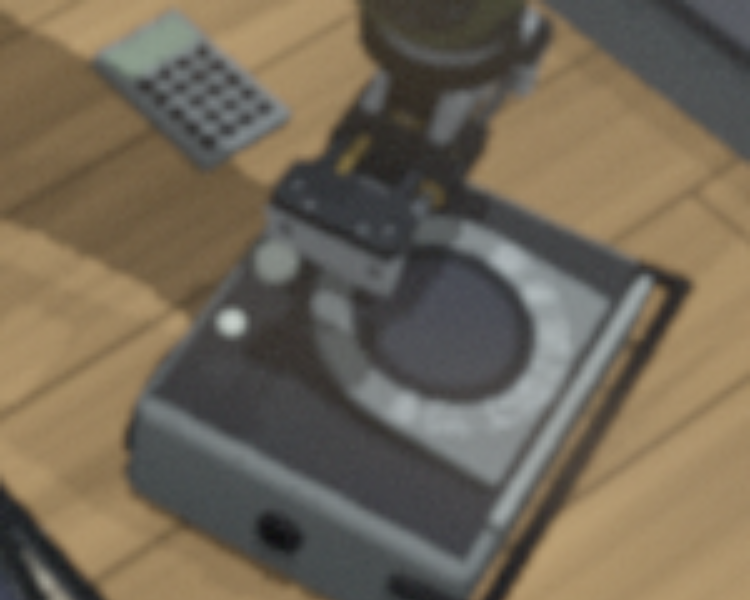

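The lid looks nearly flat, but there is no clear stop force yet. I press on in 1 mm steps.

Request:
arm_command:
  increments:
    - {"slide":[0,0,-0.001],"gripper":0,"yaw":0}
    - {"slide":[0,0,-0.001],"gripper":0,"yaw":0}

```text
time_s: 6.6
ee_pos: [0.5145, 0.2213, 0.1066]
eef_rot: [-3.142, 0.0, 0.349]
force: [-0.2, -0.0, -0.3]
grip_width: 0.0004
```

Request:
arm_command:
  increments:
    - {"slide":[0,0,-0.001],"gripper":0,"yaw":0}
    - {"slide":[0,0,-0.001],"gripper":0,"yaw":0}

```text
time_s: 6.85
ee_pos: [0.5145, 0.2213, 0.1056]
eef_rot: [-3.142, 0.0, 0.349]
force: [-0.7, 0.9, -0.3]
grip_width: 0.0007
```

```bash
python3 - <<'E'
from h import *
c=snap('wrist','w5');t=snap('top','t5');o=readout.get_obs();print(o['ee_pos'],o['force'],o['moment'])
cv2.imwrite('pics/m7.png',np.hstack([cv2.resize(c['color'][:,120:520,::-1],(500,500)),cv2.resize(t['color'][115:230,170:290,::-1],(300,288)).repeat(1,0) if 0 else cv2.copyMakeBorder(cv2.resize(t['color'][115:230,170:290,::-1],(300,288)),0,212,0,0,0)]))
E
```

```text
[0.51449676 0.22135891 0.10561373] [ 0.55320791  0.43381617 -0.278965  ] [ 0.03019754 -0.0317616   0.0477197 ]
```

View pics/m7.png

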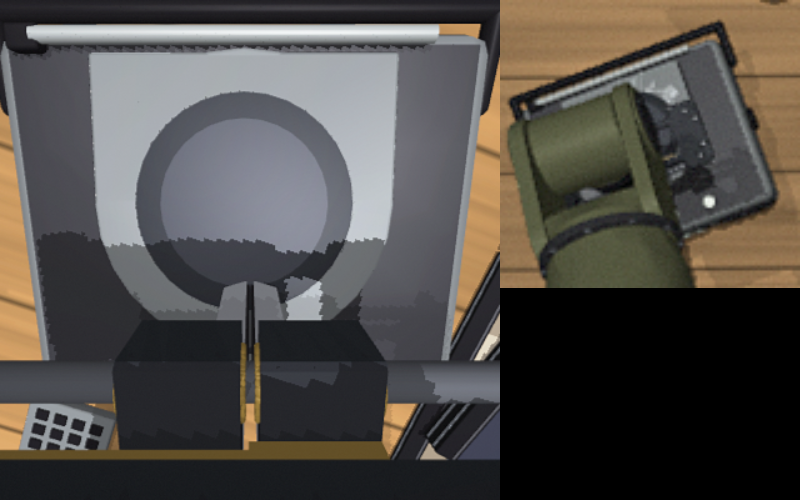

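The wrist view shows the lid almost flat, with the tips over the dark round window at (250,285). That looks like a recess, which would explain the missing resistance. I lift and press on the solid rim 20 mm further forward.

Request:
arm_command:
  increments:
    - {"slide":[0,0,0.015],"gripper":0,"yaw":0}
    - {"slide":[0,0,0.03],"gripper":0,"yaw":0}
    - {"slide":[-0.01,-0.004,0.03],"gripper":0,"yaw":0}
    - {"slide":[-0.019,-0.007,0.025],"gripper":0,"yaw":0}
    - {"slide":[-0.019,-0.007,0.015],"gripper":0,"yaw":0}
    - {"slide":[-0.019,-0.007,0.01],"gripper":0,"yaw":0}
    - {"slide":[-0.019,-0.007,0.008],"gripper":0,"yaw":0}
    - {"slide":[-0.019,-0.007,0.008],"gripper":0,"yaw":0}

```text
time_s: 7.95
ee_pos: [0.4955, 0.2144, 0.1134]
eef_rot: [-3.142, 0.0, 0.349]
force: [-0.1, -0.4, -0.5]
grip_width: 0.0003
```

Request:
arm_command:
  increments:
    - {"slide":[0,0,-0.001],"gripper":0,"yaw":0}
    - {"slide":[0,0,-0.001],"gripper":0,"yaw":0}

```text
time_s: 8.2
ee_pos: [0.4955, 0.2144, 0.1127]
eef_rot: [3.142, -0.0, 0.349]
force: [0.1, -0.1, 0.5]
grip_width: 0.0002
```

Request:
arm_command:
  increments:
    - {"slide":[0,0,-0.001],"gripper":0,"yaw":0}
    - {"slide":[0,0,-0.001],"gripper":0,"yaw":0}

```text
time_s: 8.45
ee_pos: [0.4955, 0.2143, 0.1116]
eef_rot: [3.142, 0.0, 0.349]
force: [0.6, 0.1, 0.6]
grip_width: 0.0008
```

Request:
arm_command:
  increments:
    - {"slide":[0,0,-0.001],"gripper":0,"yaw":0}
    - {"slide":[0,0,-0.001],"gripper":0,"yaw":0}

```text
time_s: 8.7
ee_pos: [0.4954, 0.2143, 0.1106]
eef_rot: [3.142, 0.0, 0.349]
force: [-0.6, -0.1, 0.2]
grip_width: 0.0005
```

Request:
arm_command:
  increments:
    - {"slide":[0,0,-0.001],"gripper":0,"yaw":0}
    - {"slide":[0,0,-0.001],"gripper":0,"yaw":0}

```text
time_s: 8.95
ee_pos: [0.4955, 0.2143, 0.1096]
eef_rot: [3.142, 0.0, 0.349]
force: [-0.1, -0.4, 0.6]
grip_width: 0.0005
```

Request:
arm_command:
  increments:
    - {"slide":[0,0,-0.001],"gripper":0,"yaw":0}
    - {"slide":[0,0,-0.001],"gripper":0,"yaw":0}

```text
time_s: 9.2
ee_pos: [0.4955, 0.2143, 0.1086]
eef_rot: [-3.142, 0.0, 0.349]
force: [-0.3, -1.0, -0.3]
grip_width: 0.0005
```

Request:
arm_command:
  increments:
    - {"slide":[0,0,-0.001],"gripper":0,"yaw":0}
    - {"slide":[0,0,-0.001],"gripper":0,"yaw":0}

```text
time_s: 9.45
ee_pos: [0.4954, 0.2143, 0.1076]
eef_rot: [3.142, 0.0, 0.349]
force: [-0.2, 0.3, 0.3]
grip_width: 0.0006
```

Request:
arm_command:
  increments:
    - {"slide":[0,0,-0.001],"gripper":0,"yaw":0}
    - {"slide":[0,0,-0.0015],"gripper":0,"yaw":0}

```text
time_s: 9.7
ee_pos: [0.4954, 0.2143, 0.1061]
eef_rot: [3.142, 0.0, 0.349]
force: [-0.9, 0.4, 0.2]
grip_width: 0.0002
```

Request:
arm_command:
  increments:
    - {"slide":[0,0,-0.001],"gripper":0,"yaw":0}
    - {"slide":[0,0,-0.0015],"gripper":0,"yaw":0}

```text
time_s: 9.95
ee_pos: [0.4955, 0.2143, 0.1046]
eef_rot: [-3.142, 0.0, 0.349]
force: [-0.8, -0.1, 0.2]
grip_width: 0.0005
```

```bash
python3 - <<'E'
from h import *
c=snap('scene','s6');w=snap('wrist','w6');o=readout.get_obs();print(o['ee_pos'],o['force'],proj(c,[o['ee_pos']]),proj(w,[o['ee_pos']]))
A=cv2.resize(c['color'][130:205,365:465,::-1],(400,300),interpolation=cv2.INTER_CUBIC)
B=cv2.resize(w['color'][170:320,220:420,::-1],(400,300))
cv2.imwrite('pics/m8.png',np.hstack([A,B]))
E
```

```text
[0.49547368 0.21433125 0.10456295] [ 0.45962218 -0.53726216 -0.24633399] [[404.41060499 157.9836353 ]] [[320.12179876 228.66674437]]
```

View pics/m8.png

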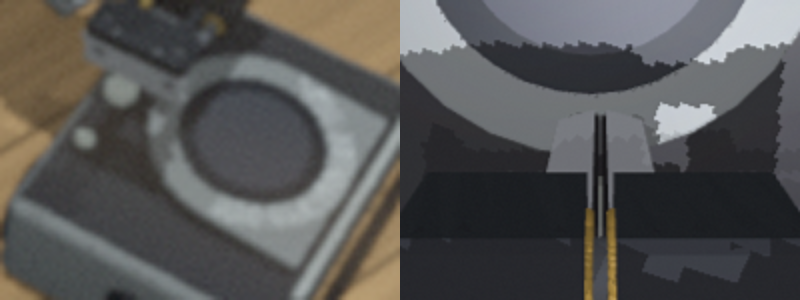

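```bash
python3 - <<'E'
from h import *
w=load('w5');w6=load('w6');s=load('s6')
px=lambda u,v:(120+u/1.25,v/1.25)
X=np.array([.93957,.34237]);Y=np.array([-X[1],X[0]]);H=np.array([.6207,.2629])
def f(c,uv,z):
    q=onz(c,uv,z)[:2]-H; return (q@X).round(4),(q@Y).round(4)
for n,p in [('hingeL',(90,52)),('hingeR',(398,52)),('sideL',(97,200)),('sideR',(392,200)),('deckFL',(46,350)),('deckFR',(444,350)),('arcL',(155,318)),('arcR',(335,318))]:
    print(n,f(w,px(*p),.113),f(w,px(*p),.105))
for p in [(500,150),(700,150),(600,95)]: print('w6',f(w6,(220+(p[0]-400)/2,170+p[1]/2),.113))
# scene: ring outer left-most front, back corner
for p in [(150,125),(275,268),(385,115),(175,175)]: print('scene',p,f(s,(365+p[0]/4,130+p[1]/4),.113))
print(f(s,(365+122/4,130+90/4),.1085),'play')
t=w6['tvec'];print(ray(w6,(320,200)))
E
```

```text
hingeL (np.float64(0.0002), np.float64(0.0702)) (np.float64(0.0022), np.float64(0.0732))
hingeR (np.float64(0.0001), np.float64(-0.07)) (np.float64(0.0021), np.float64(-0.0728))
sideL (np.float64(-0.0669), np.float64(0.0732)) (np.float64(-0.0677), np.float64(0.0763))
sideR (np.float64(-0.067), np.float64(-0.073)) (np.float64(-0.0678), np.float64(-0.0759))
deckFL (np.float64(-0.1482), np.float64(0.1084)) (np.float64(-0.1523), np.float64(0.113))
deckFR (np.float64(-0.1482), np.float64(-0.108)) (np.float64(-0.1524), np.float64(-0.1124))
arcL (np.float64(-0.1295), np.float64(0.048)) (np.float64(-0.1329), np.float64(0.0501))
arcR (np.float64(-0.1296), np.float64(-0.0479)) (np.float64(-0.133), np.float64(-0.0498))
w6 (np.float64(-0.1427), np.float64(0.0302))
w6 (np.float64(-0.1428), np.float64(-0.0355))
w6 (np.float64(-0.124), np.float64(-0.0027))
scene (150, 125) (np.float64(-0.1314), np.float64(-0.022))
scene (275, 268) (np.float64(-0.008), np.float64(-0.0794))
scene (385, 115) (np.float64(-0.0003), np.float64(0.0755))
scene (175, 175) (np.float64(-0.0971), np.float64(-0.0498))
(np.float64(-0.1634), np.float64(-0.0026)) play
(array([0.55759234, 0.23705038, 0.30419607]), array([-0.21185494, -0.07723422, -0.97425961]))
```

Wrist view: the lid's sides and arc, projected on z=0.113, come out slightly too large. The lid is therefore still about 0.05–0.1 rad open, and the real tips seem to be a little above the read-out TCP. I keep descending while watching the force.

Request:
arm_command:
  increments:
    - {"slide":[0,0,-0.001],"gripper":0,"yaw":0}
    - {"slide":[0,0,-0.002],"gripper":0,"yaw":0}

```text
time_s: 10.3
ee_pos: [0.4955, 0.2143, 0.1026]
eef_rot: [-3.142, 0.0, 0.349]
force: [-0.1, -0.7, -0.1]
grip_width: 0.0005
```

Request:
arm_command:
  increments:
    - {"slide":[0,0,-0.001],"gripper":0,"yaw":0}
    - {"slide":[0,0,-0.002],"gripper":0,"yaw":0}

```text
time_s: 10.55
ee_pos: [0.4955, 0.2143, 0.1005]
eef_rot: [-3.142, 0.0, 0.349]
force: [-0.8, -0.5, 0.7]
grip_width: 0.0005
```

```bash
python3 - <<'E'
from h import *
w=snap('wrist','w7');w6=load('w6');o=readout.get_obs();print(o['ee_pos'],o['force'],o['tau'],w['mtx'][0,0])
p=o['ee_pos'];X=np.array([.93957,.34237,0]);Y=np.array([-X[1],X[0],0])
for z in (0,.01): print(z,proj(w,[p+.008*X+[0,0,z],p-.008*X+[0,0,z],p+.008*X+.0125*Y+[0,0,z]]).round(1).tolist())
e=cv2.cvtColor(w['color'],cv2.COLOR_RGB2GRAY)
print(e[200:260:2,312].tolist())
E
```

```text
[0.49544005 0.21433697 0.1004366 ] [ 0.00372215  0.66652991 -0.41631325] [ 1.47298219e-03 -5.42141712e+01 -3.28446472e+01  1.53811800e-02
 -9.87547031e-02  1.79638305e-04] 309.19641818254195
0 [[320.1, 217.3], [320.1, 239.8], [301.5, 217.4]]
0.01 [[320.1, 221.7], [320.1, 245.2], [300.6, 221.7]]
[45, 43, 45, 45, 42, 42, 43, 43, 42, 113, 115, 114, 114, 122, 123, 124, 123, 123, 123, 124, 112, 113, 113, 114, 113, 113, 113, 113, 50, 26]
```

Request:
arm_command:
  increments:
    - {"slide":[0,0,-0.001],"gripper":0,"yaw":0}
    - {"slide":[0,0,-0.002],"gripper":0,"yaw":0}

```text
time_s: 10.85
ee_pos: [0.4955, 0.2144, 0.0986]
eef_rot: [-3.142, 0.0, 0.349]
force: [-0.4, -0.2, 0.4]
grip_width: 0.0004
```

Request:
arm_command:
  increments:
    - {"slide":[0,0,-0.001],"gripper":0,"yaw":0}
    - {"slide":[0,0,-0.002],"gripper":0,"yaw":0}

```text
time_s: 11.1
ee_pos: [0.4955, 0.2143, 0.0966]
eef_rot: [3.142, 0.0, 0.349]
force: [-0.2, -0.4, -0.2]
grip_width: 0.0005
```

Request:
arm_command:
  increments:
    - {"slide":[0,0,-0.001],"gripper":0,"yaw":0}
    - {"slide":[0,0,-0.002],"gripper":0,"yaw":0}

```text
time_s: 11.35
ee_pos: [0.4955, 0.2143, 0.0946]
eef_rot: [3.142, 0.0, 0.349]
force: [-0.9, -0.3, 0.4]
grip_width: 0.0007
```

Request:
arm_command:
  increments:
    - {"slide":[0,0,-0.001],"gripper":0,"yaw":0}
    - {"slide":[0,0,-0.002],"gripper":0,"yaw":0}

```text
time_s: 11.6
ee_pos: [0.4955, 0.2143, 0.0926]
eef_rot: [-3.142, 0.0, 0.349]
force: [0.7, -0.2, 1.1]
grip_width: 0.0001
```

Request:
arm_command:
  increments:
    - {"slide":[0,0,-0.001],"gripper":0,"yaw":0}
    - {"slide":[0,0,-0.002],"gripper":0,"yaw":0}

```text
time_s: 11.85
ee_pos: [0.4956, 0.2144, 0.0911]
eef_rot: [3.142, -0.0, 0.349]
force: [-5.2, -1.9, 11.4]
grip_width: 0.0006
```

```bash
python3 - <<'E'
from h import *
w=snap('wrist','w8');s=snap('scene','s8');o=readout.get_obs();print(o['ee_pos'],o['force'],proj(w,[o['ee_pos']]),proj(s,[o['ee_pos'],o['ee_pos']+[0,0,.02]]))
A=cv2.resize(s['color'][130:205,365:465,::-1],(400,300),interpolation=cv2.INTER_CUBIC)
B=cv2.resize(w['color'][:320,120:520,::-1],(400,320))
a=np.zeros((620,400,3),'uint8');a[:300]=A;a[300:]=B
b=cv2.resize(w['color'][190:270,260:380,::-1],(400,267),interpolation=cv2.INTER_CUBIC)
m=np.zeros((590,800,3),'uint8');m[:300,:400]=A;m[:320,400:]=B;m[322:589,:400]=b;cv2.imwrite('pics/m9.png',m)
E
```

```text
[0.49554412 0.21436725 0.0912163 ] [-3.11826101 -0.84799895  7.10745713] [[320.10751234 228.77580283]] [[403.68970836 160.85528145]
 [404.81531591 156.54539369]]
```

View pics/m9.png

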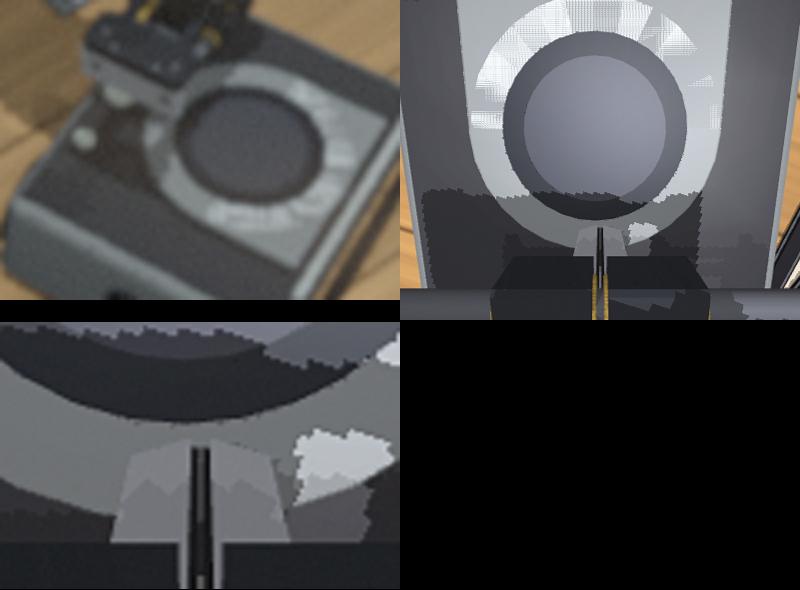

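There is a firm stop at read-out z=0.091 (11 N), so the lid has reached its end. The tips are therefore about 21 mm above the read-out TCP. I check the lid outline against the shut plane.

```bash
python3 - <<'E'
from h import *
w=load('w8')
X=np.array([.93957,.34237]);Y=np.array([-X[1],X[0]]);H=np.array([.6207,.2629])
for p in [(183,60),(448,60),(260,240.4),(293,247),(190,160),(440,155)]:
    q=onz(w,p,.113)[:2]-H; print(p,(q@X).round(4),(q@Y).round(4),'r from (-.07,0):',np.hypot(q@X+.07,q@Y).round(4))
o=readout.get_obs();print(o['ee_pos'],o['force'],ray(w,(320,200))[0])
E
```

```text
(183, 60) -0.0325 0.0703 r from (-.07,0): 0.0797
(448, 60) -0.0326 -0.071 r from (-.07,0): 0.0802
(260, 240.4) -0.1344 0.0339 r from (-.07,0): 0.0728
(293, 247) -0.1387 0.0139 r from (-.07,0): 0.0701
(190, 160) -0.0856 0.0718 r from (-.07,0): 0.0734
(440, 155) -0.0829 -0.0711 r from (-.07,0): 0.0723
[0.49554412 0.21436725 0.0912163 ] [-3.11826101 -0.84799895  7.10745713] [0.55763151 0.23707037 0.29080323]
```

The outline fits the shut lid (arc radius 0.070–0.073 against 0.072), and the tips show no sideways bias, only the ~21 mm in z. Now the play key: its top should be met at read-out z≈0.087.

Request:
arm_command:
  increments:
    - {"slide":[0,0,0.015],"gripper":0,"yaw":0}
    - {"slide":[0,0,0.03],"gripper":0,"yaw":0}
    - {"slide":[-0.017,-0.005,0.03],"gripper":0,"yaw":0}
    - {"slide":[-0.0335,-0.0095,0.03],"gripper":0,"yaw":0}
    - {"slide":[-0.0335,-0.0095,0.015],"gripper":0,"yaw":0}
    - {"slide":[-0.0335,-0.0095,0.003],"gripper":0,"yaw":0}
    - {"slide":[-0.0335,-0.0095,0.001],"gripper":0,"yaw":0}
    - {"slide":[-0.0335,-0.0095,0.001],"gripper":0,"yaw":0}

```text
time_s: 12.95
ee_pos: [0.4622, 0.2049, 0.0914]
eef_rot: [3.142, 0.0, 0.349]
force: [0.1, -0.2, 0.5]
grip_width: 0.0001
```

Request:
arm_command:
  increments:
    - {"slide":[0,0,-0.002],"gripper":0,"yaw":0}
    - {"slide":[0,0,-0.004],"gripper":0,"yaw":0}
    - {"slide":[0,0,-0.004],"gripper":0,"yaw":0}

```text
time_s: 13.32
ee_pos: [0.4619, 0.2048, 0.0876]
eef_rot: [3.142, 0.0, 0.349]
force: [-1.0, 0.1, -0.1]
grip_width: 0.0005
```

Request:
arm_command:
  increments:
    - {"slide":[0,0,-0.001],"gripper":0,"yaw":0}
    - {"slide":[0,0,-0.002],"gripper":0,"yaw":0}
    - {"slide":[0,0,-0.002],"gripper":0,"yaw":0}

```text
time_s: 13.7
ee_pos: [0.4621, 0.2049, 0.0857]
eef_rot: [-3.142, -0.0, 0.349]
force: [-0.3, -1.0, 1.7]
grip_width: 0.0005
```

Contact with the key where expected. Press fully.

Request:
arm_command:
  increments:
    - {"slide":[0,0,-0.001],"gripper":0,"yaw":0}
    - {"slide":[0,0,-0.002],"gripper":0,"yaw":0}
    - {"slide":[0,0,-0.003],"gripper":0,"yaw":0}
    - {"slide":[0,0,-0.003],"gripper":0,"yaw":0}

```text
time_s: 14.2
ee_pos: [0.4621, 0.2049, 0.0827]
eef_rot: [-3.142, -0.0, 0.349]
force: [-0.1, -0.1, 4.4]
grip_width: 0.0005
```

Request:
arm_command:
  increments:
    - {"slide":[0,0,-0.001],"gripper":0,"yaw":0}
    - {"slide":[0,0,-0.001],"gripper":0,"yaw":0}

```text
time_s: 14.45
ee_pos: [0.4621, 0.2049, 0.0819]
eef_rot: [3.142, -0.0, 0.349]
force: [-1.1, -1.0, 6.4]
grip_width: 0.0009
```

Request:
arm_command:
  increments:
    - {"slide":[0,0,-0.001],"gripper":0,"yaw":0}
    - {"slide":[0,0,-0.001],"gripper":0,"yaw":0}

```text
time_s: 14.7
ee_pos: [0.4622, 0.2049, 0.0816]
eef_rot: [3.142, -0.001, 0.349]
force: [-4.6, -1.8, 15.9]
grip_width: 0.0005
```

The key is fully down: 5 N spring force, then a hard stop at 16 N. I lift and carry the tips over to the double, high up.

Request:
arm_command:
  increments:
    - {"slide":[0,0,0.03],"gripper":0,"yaw":0}
    - {"slide":[0,0,0.08],"gripper":0,"yaw":0}
    - {"slide":[0,-0.04,0.1],"gripper":0,"yaw":0}
    - {"slide":[-0.005,-0.1,0.1],"gripper":0,"yaw":0}
    - {"slide":[-0.007,-0.16,0.1],"gripper":0,"yaw":0}
    - {"slide":[-0.01,-0.22,0.1],"gripper":0,"yaw":0}
    - {"slide":[-0.011,-0.272,0.1],"gripper":0,"yaw":0}
    - {"slide":[-0.011,-0.272,0.1],"gripper":0,"yaw":0}

```text
time_s: 15.7
ee_pos: [0.4505, -0.0697, 0.1802]
eef_rot: [-3.141, 0.001, 0.344]
force: [0.6, 0.2, 0.4]
grip_width: 0.0007
```

```bash
python3 - <<'E'
from h import *
w=snap('wrist','w9');s=snap('scene','s9');o=readout.get_obs();p=o['ee_pos'];print(p,o['force'])
q=proj(w,[[.451,-.067,.0344],[.4473,-.0696,.0344]]);print(q)
B=w['color'][:,:,::-1].copy()
for u in q: cv2.circle(B,tuple(int(x) for x in u),4,(0,0,255),1)
A=cv2.resize(s['color'][130:205,365:465,::-1],(360,270),interpolation=cv2.INTER_CUBIC)
m=np.zeros((320+270,512,3),'uint8');m[:320]=cv2.resize(B,(512,320));m[320:,:360]=A;cv2.imwrite('pics/m10.png',m)
E
```

```text
[ 0.45080349 -0.06707962  0.18029987] [0.03598496 0.12764158 0.14896129]
[[317.96335025 186.90638883]
 [319.0205564  190.67414637]]
```

View pics/m10.png

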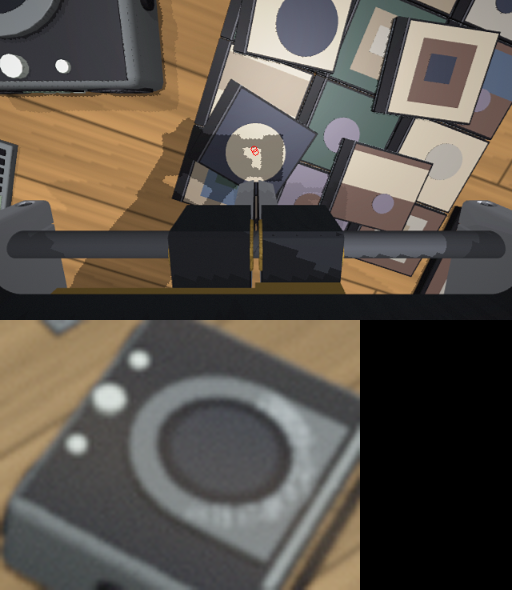

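The lid is shut flat and all keys are up (crop, lower left). The target marks fall on the navy double's cover centre, wrist (318–319,187–191). I descend to tips about 28 mm above the cover and hold.

Request:
arm_command:
  increments:
    - {"slide":[0,0,-0.04],"gripper":0,"yaw":0}
    - {"slide":[0,0,-0.08],"gripper":0,"yaw":0}
    - {"slide":[0,0,-0.11],"gripper":0,"yaw":0}
    - {"slide":[0,0,-0.125],"gripper":0,"yaw":0}
    - {"slide":[0,0,-0.132],"gripper":0,"yaw":0}
    - {"slide":[0,0,-0.136],"gripper":0,"yaw":0}
    - {"slide":[0,0,-0.138],"gripper":0,"yaw":0}
    - {"slide":[0,0,-0.138],"gripper":0,"yaw":0}

```text
time_s: 16.8
ee_pos: [0.4512, -0.0672, 0.043]
eef_rot: [3.141, -0.001, 0.349]
force: [0.4, -0.3, 1.3]
grip_width: 0.0003
```

Request:
arm_command:
  increments:
    - {"slide":[0,0,0],"gripper":0,"yaw":0}
    - {"slide":[0,0,0],"gripper":0,"yaw":0}
    - {"slide":[0,0,0],"gripper":0,"yaw":0}
    - {"slide":[0,0,0],"gripper":0,"yaw":0}
    - {"slide":[0,0,0],"gripper":0,"yaw":0}
    - {"slide":[0,0,0],"gripper":0,"yaw":0}
    - {"slide":[0,0,0],"gripper":0,"yaw":0}
    - {"slide":[0,0,0],"gripper":0,"yaw":0}

```text
time_s: 17.8
ee_pos: [0.451, -0.0671, 0.0426]
eef_rot: [-3.142, 0.0, 0.349]
force: [0.8, 0.9, -0.4]
grip_width: 0.0003
```

Request:
arm_command:
  increments:
    - {"slide":[0,0,0],"gripper":0,"yaw":0}
    - {"slide":[0,0,0],"gripper":0,"yaw":0}
    - {"slide":[0,0,0],"gripper":0,"yaw":0}
    - {"slide":[0,0,0],"gripper":0,"yaw":0}
    - {"slide":[0,0,0],"gripper":0,"yaw":0}
    - {"slide":[0,0,0],"gripper":0,"yaw":0}
    - {"slide":[0,0,0],"gripper":0,"yaw":0}
    - {"slide":[0,0,0],"gripper":0,"yaw":0}

```text
time_s: 18.8
ee_pos: [0.451, -0.0672, 0.0426]
eef_rot: [-3.142, -0.0, 0.349]
force: [-0.4, 0.5, -0.3]
grip_width: 0.0002
```

Request:
arm_command:
  increments:
    - {"slide":[0,0,0],"gripper":0,"yaw":0}
    - {"slide":[0,0,0],"gripper":0,"yaw":0}
    - {"slide":[0,0,0],"gripper":0,"yaw":0}
    - {"slide":[0,0,0],"gripper":0,"yaw":0}
    - {"slide":[0,0,0],"gripper":0,"yaw":0}
    - {"slide":[0,0,0],"gripper":0,"yaw":0}
    - {"slide":[0,0,0],"gripper":0,"yaw":0}
    - {"slide":[0,0,0],"gripper":0,"yaw":0}

```text
time_s: 19.8
ee_pos: [0.451, -0.0671, 0.0426]
eef_rot: [-3.142, 0.0, 0.349]
force: [0.5, -0.8, -0.4]
grip_width: 0.0005
```

```bash
python3 - <<'E'
from h import *
o=readout.get_obs();print(o['time_s'],o['ee_pos'],o['force'])
job.hand_in()
E
```

```text
19.8 [ 0.4509735  -0.06713885  0.04264707] [ 0.46326793 -0.822657   -0.36512195]
the job is handed in; nothing more can be done
```

I shut the lid, pressed the play key down and let it come up. I then pointed at the double album (the navy case with the cream disc) for 3 s and handed in at 19.8 s while still pointing. No verdict was reported.

**Last checks:**
- **Lid:** its outline matched the shut plane (arc radius 70–73 mm against 72 mm), and the push ended on a firm stop of about 11 N.
- **Play key:** it pushed back with about 5 N, then hit a hard stop at 16 N. The final picture showed all the keys up.
- **Pointing:** the force stayed at noise level (about 1 N) throughout, so I saw no sign of contact with the double. I took no picture after the last descent.

**What disagreed:**
- **Fingertip height:** two contacts, on the lid and on the key, put the real fingertips about 21 mm above the TCP height the robot reports. At the final reported z of 42.6 mm, the tips should be about 29 mm above the cover. If the reported height is right instead, they are only about 8 mm above it. The grasp point is inside the 75 mm limit either way.
- **First lid push:** because of that height difference, the first push stopped slightly short of shut, so I finished it on the rim near the lid's free edge.
- **Refused move:** one call was refused as invalid, probably because it had no yaw values, and I repeated it.

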